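# Hold the pump's pressure arm open

## Task

The tube pump is about to be given a new tube. Lift the loose white cover off the pump by its knob and set it down gently, right way up, flat on the free worktop, clear of the pump and of the bottles, fitting and timer nearby, which stay where they are. Then swing the spring-loaded pressure arm inside, by its upright pin, away from the rotor all the way to its stop, and finish while still holding it there against the spring: do not let go.

Things in the scene. Friction and masses are not known exactly. Their poses are not given: they have to be found in the camera images.
- tube_pump: Tube pump head, fixed: an open grey tray, 170 mm along its x, 120 along its y. Origin: centre of its underside on the worktop (z = 0), z up. The cover rests on a ledge at 30 mm; an inset upstand (158 x 108 mm outside) ends at 36 mm. Inside, floor at 12 mm: round rotor, 48 mm across, top at 44 mm, centred at x -38, y +4; stop post, 32 mm high, at x +42, y -23. Two tube stubs stick out 6 mm on the -x side.
- pivot (a point): Vertical pivot axis of the pressure arm, fixed in the pump at x = 0, y = -42 mm; this point is 30 mm above the worktop, axes as those of the pump. Pivot post and spring coil end 42 mm above the worktop.
- pressure_arm (a joint): Angle of the pressure arm, rad. 0: sprung home against the rotor, arm pointing from the pivot along the pump's +y. Grows as the arm swings clockwise seen from above, towards the pump's +x, away from the rotor; at 0.9 it meets the stop. A spring always drives it back to 0: 0.25 N m at 0, 0.70 N m at 0.9, i.e. 3.5 N rising to 10 N at the pin. Let go, it snaps back.
- pin (a point): Upright round steel pin on the end of the pressure arm, 12 mm in diameter, 72 mm from the pivot axis; moves with the arm. This point is on its axis 50 mm above the worktop; the arm's top face is at 29 mm, the pin ends at 63 mm, so its upper 27 mm stand above the pump's walls. Axes turn with the arm (y from pivot to pin). Hidden under the cover at the start.
- cover_knob (a point): Centre of the cover's round black knob (27 mm in diameter, 22 mm high, on a short stem in the middle of the top); 57 mm above the cover's lower edge, 17 mm above its top face. x along the cover's long side, z up. At the start the cover sits on the pump's ledge, aligned with the pump: this point is 87 mm above the worktop. With the cover on the worktop it is at 57 mm.
- cover: Loose cover, 0.15 to 0.31 kg: a hollow white cap open below, 170 mm along x, 120 mm along y, 40 mm high without the knob, walls 4 mm. Origin at the centre of its lower edge, axes as those of the knob point.
- bottle: Bystander: reagent bottle with blue cap, 50 mm in diameter, 105 mm high, origin at the centre of its underside. Leave it.
- small_bottle: Bystander: slim bottle with red cap, 42 mm in diameter, 125 mm high, origin at the centre of its underside. Leave it.
- fitting: Bystander: white tee fitting, 26 x 42 x 16 mm, origin at the centre of its underside. Leave it. Fixed obstacles in the room, not listed: green hand press (x 0.25 to 0.43, y 0.03 to 0.13, up to 0.27 m high), wipe box (x 0.43 to 0.57, y -0.11 to -0.34, 0.11 high), upright monitor (x 0.19 to 0.37, y 0.22 to 0.67, 0.44 high), shelf overhead (from x = 0.61 on, 0.57 above the worktop).
- timer: Bystander: white lab timer lying flat, 56 x 66 x 19 mm, origin at the centre of its underside. Leave it.

How it is judged:
By the outcome, as a careful person would: the job done as asked, in the order asked, and still so for the second after the job is handed in, while the arm keeps its last pose, push and grip.
It also fails if it takes over 54 s, if anything falls off the work surface, if the arm or the gripper's body presses on something with over 40 N, if the wrist force passes 120 N, or if a joint passes its speed limit or range.

## Robot

A 7-joint arm with a two-finger parallel gripper is mounted at the origin on the work surface; the furniture and walls round the work are solid. World frame = base frame: x ahead of the robot, y to its left, z up, the work surface at z = 0. Lengths are in m, angles in degrees, forces in N, time in s.
With the tool pointing down it reaches from about 0.35 to 0.775 m from the base axis. Payload 3.1 kg.
Tool frame: the origin (TCP) lies on the centre line of the jaws, within the pads' length; the fingertips stand 17 mm ahead of it and the grasp point (between the pads) lies 2 mm behind it (robot.tip_reach is the distance from the TCP to the fingertips, in m); z points along the fingers, y is the line along which they close (so a half turn about z gives the same grasp; the last joint's range is limited). The gripper opens to 85 mm and grips with 20 to 120 N. Pads are 22 mm wide; open, the fingers measure 114 mm over their backs; the gripper's body (76 mm by 85 mm) begins 54 mm behind the grasp point. The pads swing forward as they close: fully open they stand 13 mm farther back than shut.
Start: joints at [-76.358, 17.813, 0.802, 86.603, -0.252, 75.585, -1.558], TCP at [0.152, 0.529, 0.248] pointing down, gripper open.
Joint ranges: [-154.91, 154.91], [-16.99, 109.72], [-72.82, 74.43], [7.12, 147.25], [-82.49, 262.49], [11.32, 116.49], [-174.64, 174.64]. Speed limits (degrees/s): [159.86, 159.86, 180, 180, 180, 180, 180].

## Interface

Orientations are given as [roll, pitch, yaw] about the fixed x, y, z axes, in that order (R = Rz(yaw) Ry(pitch) Rx(roll)).
In Python, from station import robot, fingers, vision, workorder, recognise gives the robot as it stands. Calls block until the motion is done:
- robot.move_to(position, orientation): joint-space move of the TCP to a pose.
- robot.line_to(position, orientation=None, velocity=0.15, f_stop=None): straight line of the TCP; orientation=None keeps the orientation; velocity is the mean speed in m/s. With f_stop (N) it stops when the force on the tool has changed by that much, and returns True; else False.
- robot.move_j(angles): joint-space move.
- fingers.gripper_to(opening, force=None): opening from 0.0 (shut) to 1.0 (fully open); force is the grip in N (None keeps the last); returns when the fingers have stopped.
- robot.pause(seconds).
- robot.inverse_kinematics(position, orientation): joint angles nearest the present ones, or None.
- vision.grab_frame(name): name is "side" or "top" or "wrist"; returns the picture (480x640x3 uint8, red, green, blue); there is no depth.
- vision.calibration(name): a dict with "mtx" (3x3 intrinsics, pixels), "k1" (the pictures are not rectified: a ray, as slopes to the right and down, at radius r is drawn at 1 + k1 r^2 times it, then the intrinsics apply), "extrinsics" (4x4, takes a point from world to camera coordinates); the wrist camera has in their place "T_tool_cam" (4x4, takes a point from camera to tool coordinates, whose origin is the TCP and whose axes are the flange's). Camera axes: x right, y up, looking along -z (the intrinsics and any distortion apply to the point x, -y, -z); pixel columns grow to the right and rows downward; lengths in m; the calibration is good to about 2 mm. A picture is of the moment at which its call begins: read the wrist's pose just before it. calibration takes no time and is no camera call.
A pose or a line that the arm cannot do raises robot.PlanningError and nothing moves.
- workorder.close_job(): hands the job in; it is judged then, once.
Trained networks look in the newest picture that a camera, given by its name, has taken for a name from the list of things; names that differ only in an ending like _2 or _b are one class to them, and where a whole thing is asked for, a point or a joint stands for the part that bears it (a point fixed in the world has none). Each returns a list of dicts, best first, with "p" (0 to 1); they miss things now and then, are a little off and sometimes report something else, mostly with a low value. They report only what shows in the picture. A call takes as long as a camera call.
- recognise(label, camera): "rect" ([centre column, centre row, width, height] in pixels, round what is visible of it).
Readings, each from a call of its own:
- robot.current_time_s(): time.
- robot.current_joint_positions(): joint angles.
- robot.current_dq(): joint speeds.
- robot.current_joint_torque(): joint torques, N m.
- robot.current_tool_pos(): TCP position.
- robot.current_eef_rot(): TCP orientation.
- robot.current_contact_force(): force on the tool from outside, world axes, zero at the start.
- robot.current_torque(): the same for the moment, N m.
- robot.current_finger_gap(): opening from 0.0 (shut) to 1.0 (fully open).
- robot.current_gripper_force(): force on a finger pad.
Only numpy, scipy, OpenCV 4.12 (cv2) and the standard library are available. Lean on these libraries where they do the work, as an engineer would, in place of code of your own. Each camera call takes 0.05 s, during which the arm holds its last target. There are 200 camera calls.

## Working session

There is one attempt and no reset: what is moved stays moved. The work goes in short steps, each a Python script; the robot and the scene stay as the last script left them, time stands still between calls to the robot, and variables do not carry over. Pictures are saved under pics/ and viewed, at most 10 in all, crops included, and the job is handed in when it is done.

```bash
mkdir -p pics
cat > h.py <<'E'
import numpy as np, cv2
from station import robot, fingers, vision, workorder, recognise
def ray(cam,u,v):
    c=vision.calibration(cam); K=np.array(c["mtx"]); k1=c["k1"]
    d=np.array([(u-K[0,2])/K[0,0],(v-K[1,2])/K[1,1]]); s=d.copy()
    for _ in range(30): s=d/(1+k1*(s@s))
    E=np.array(c["extrinsics"]); R=E[:3,:3]; t=E[:3,3]
    return -R.T@t, R.T@np.array([s[0],-s[1],-1])
def at(cam,u,v,z):
    o,d=ray(cam,u,v); return o+d*(z-o[2])/d[2]
def proj(cam,P):
    c=vision.calibration(cam); K=np.array(c["mtx"]); E=np.array(c["extrinsics"])
    p=E[:3,:3]@np.array(P)+E[:3,3]; s=np.array([p[0],-p[1]])/-p[2]; s=s*(1+c["k1"]*(s@s))
    return K[:2,:2]@s+K[:2,2]
def save(cam,name):
    im=vision.grab_frame(cam); cv2.imwrite(f"pics/{name}.png",cv2.cvtColor(np.array(im),cv2.COLOR_RGB2BGR)); return im
E
python3 - <<'E'
from h import *
np.set_printoptions(precision=3,suppress=True)
Z=dict(cover_knob=.087,cover=.07,tube_pump=.03,bottle=.05,small_bottle=.06,fitting=.008,timer=.01)
for cam in("top","side"):
    save(cam,cam+"0"); o,d=ray(cam,320,240); print(cam,o,d)
    for n,z in Z.items():
        try:
            for r in recognise(n,cam)[:2]: print(n,round(r["p"],2),np.round(r["rect"]),at(cam,*r["rect"][:2],z)[:2])
        except Exception as e: print(n,e)
print(robot.current_time_s())
E
```

```text
top [0.361 0.047 1.107] [ 0.203 -0.055 -0.978]
cover_knob 0.56 [207. 301.  80.  99.] [0.498 0.218]
cover 0.76 [207. 300.  83. 102.] [0.502 0.221]
tube_pump 0.76 [218. 343.  22.   7.] [0.421 0.218]
bottle 0.58 [378. 185.  31.  33.] [ 0.671 -0.149]
small_bottle 0.87 [422. 138.  28.  41.] [ 0.749 -0.256]
fitting 0.73 [371. 330.  25.  17.] [ 0.392 -0.079]
fitting 0.48 [207. 299.  80.  99.] [0.513 0.231]
timer 0.58 [175. 207.  41.  35.] [0.715 0.267]
side [ 0.292 -1.069  0.873] [ 0.199  0.796 -0.572]
cover 0.79 [280. 214.  81.  55.] [0.506 0.182]
tube_pump 0.93 [284. 237.  63.  17.] [0.504 0.142]
bottle 0.84 [390. 290.  24.  49.] [ 0.671 -0.143]
bottle 0.19 [284. 237.  64.  20.] [0.499 0.111]
small_bottle 0.97 [446. 316.  27.  55.] [ 0.745 -0.259]
fitting 0.47 [254. 313.  13.  19.] [ 0.389 -0.087]
fitting 0.17 [355. 208.  29.  25.] [0.719 0.255]
0.8
```

View pics/top0.png

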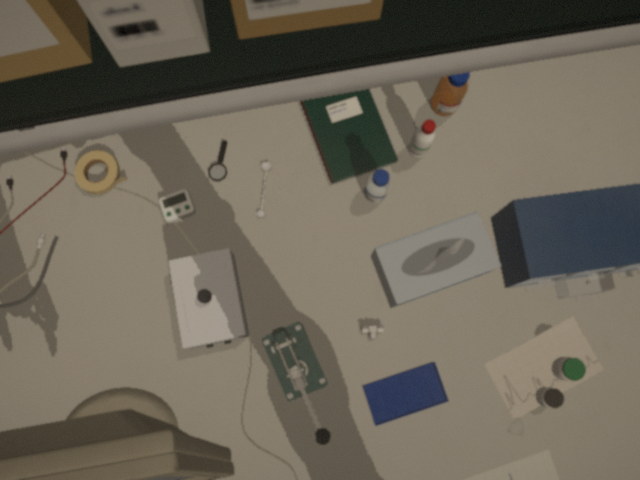

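View pics/side0.png

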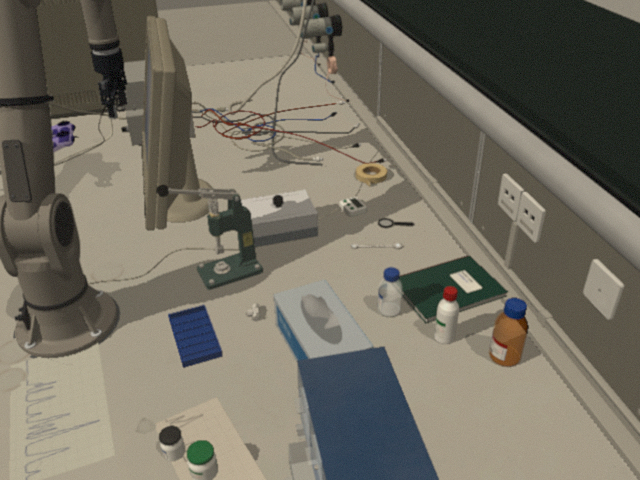

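The top view shows the knob at (204,296), the cover's corners near (170,257), (233,250), (246,335) and (182,347), and the tube stubs on the near side at (210,345) and (228,342). That puts pump +x roughly along world +x. The side view shows the knob at (278,201). The free area is around (310,240) in the top view.

Run:
```python
from h import *
np.set_printoptions(precision=3,suppress=True)
a=cv2.imread("pics/top0.png")[240:360,150:270]; b=cv2.imread("pics/side0.png")[170:260,220:340]
cv2.imwrite("pics/c0.png",np.vstack([cv2.resize(a,None,fx=5,fy=5,interpolation=2)[:, :600]])) 
o1,d1=ray("top",204,296);o2,d2=ray("side",278,201)
A=np.c_[d1,-d2];s=np.linalg.lstsq(A,o2-o1,rcond=None)[0];print("knob",o1+d1*s[0],o2+d2*s[1],at("top",204,296,.09),at("side",278,201,.09))
# fit simple planar FK from IK
from scipy.optimize import least_squares
D=[]
for p in [(.45,.3,.3),(.5,.22,.09),(.5,.22,.3),(.55,.03,.1),(.55,.03,.3),(.3,.4,.55),(.35,.35,.52),(.15,.4,.52),(.152,.5,.52),(.4,.25,.55),(.45,.25,.5)]:
  for yaw in(0,90):
    q=robot.inverse_kinematics(p,[180,0,yaw]); print(p,yaw,None if q is None else np.round(q,1))
    if q is not None and abs(q[2])<8: D.append((np.hypot(p[0],p[1]),p[2],*np.radians([q[1],q[1]+q[3]])))
D=np.array(D)
f=lambda x:np.r_[x[0]*np.sin(D[:,2])+x[1]*np.sin(D[:,3])+x[4]*np.cos(D[:,2])-D[:,0]+x[5]*np.cos(D[:,3]),x[0]*np.cos(D[:,2])+x[1]*np.cos(D[:,3])+x[2]-x[4]*np.sin(D[:,2])-x[5]*np.sin(D[:,3])-D[:,1]]
r=least_squares(f,[.4,.4,0,0,0,0]);print(r.x,abs(r.fun).max()); print(robot.current_eef_rot(),robot.current_time_s())
```

```text
knob [0.509 0.223 0.083] [0.509 0.223 0.083] [0.508 0.222 0.09 ] [0.507 0.212 0.09 ]
(0.45, 0.3, 0.3) 0 [ -61.8   17.1   35.    83.5   -9.8   82.5 -116.7]
(0.45, 0.3, 0.3) 90 [-54.4  16.1  24.8  83.2  -6.7  82.2 -29.5]
(0.5, 0.22, 0.09) 0 [-52.   28.8  36.1 100.5 -19.8  57.1 -98.4]
(0.5, 0.22, 0.09) 90 [-48.4  27.7  30.9 100.4 -16.7  56.4 -11.1]
(0.5, 0.22, 0.3) 0 [ -53.4   18.2   37.7   82.7  -11.1   82.9 -105.7]
(0.5, 0.22, 0.3) 90 [-48.2  17.3  30.4  82.5  -8.7  82.6 -17.8]
(0.55, 0.03, 0.1) 0 [-36.8  30.7  44.6  99.4 -24.5  60.  -73.8]
(0.55, 0.03, 0.1) 90 [-33.9  29.5  40.1  99.3 -21.7  59.2  13.8]
(0.55, 0.03, 0.3) 0 [-39.2  20.7  48.1  82.2 -15.4  83.9 -81.4]
(0.55, 0.03, 0.3) 90 [-38.4  20.4  46.7  82.1 -14.8  83.7   8.2]
(0.3, 0.4, 0.55) 0 None
(0.3, 0.4, 0.55) 90 None
(0.35, 0.35, 0.52) 0 [ -68.    13.8   30.8   55.7   -7.6  112.3 -130.8]
(0.35, 0.35, 0.52) 90 [-63.1  13.3  23.4  55.5  -5.7 112.2 -42.4]
(0.15, 0.4, 0.52) 0 [ -87.8    4.    18.    65.8   -1.3  110.5 -160.3]
(0.15, 0.4, 0.52) 90 [-81.1   4.1  10.5  65.5  -0.8 110.5 -70.9]
(0.152, 0.5, 0.52) 0 [ -90.    17.5  
[... 315 characters left out ...]
0.25, 0.5) 90 [-51.5  15.6  31.1  56.5  -8.5 109.9 -24.3]Traceback (most recent call last):
  File "<stdin>", line 16, in <module>
    return func(*args, **kwargs)
    vector_fun = VectorFunction(
        fun_wrapped,
    ...<6 lines>...
        workers=workers
    )
    self._update_fun()
    ~~~~~~~~~~~~~~~~^^
    self.f = self.fun_wrapped(xp_copy(self.x))
             ~~~~~~~~~~~~~~~~^^^^^^^^^^^^^^^^^
    return np.atleast_1d(self.fun(x))
                         ~~~~~~~~^^^
    return self.f(x, *self.args, **self.kwargs)
           ~~~~~~^^^^^^^^^^^^^^^^^^^^^^^^^^^^^^
  File "<stdin>", line 15, in <lambda>
IndexError: too many indices for array: array is 1-dimensional, but 2 were indexed
```

View pics/c0.png

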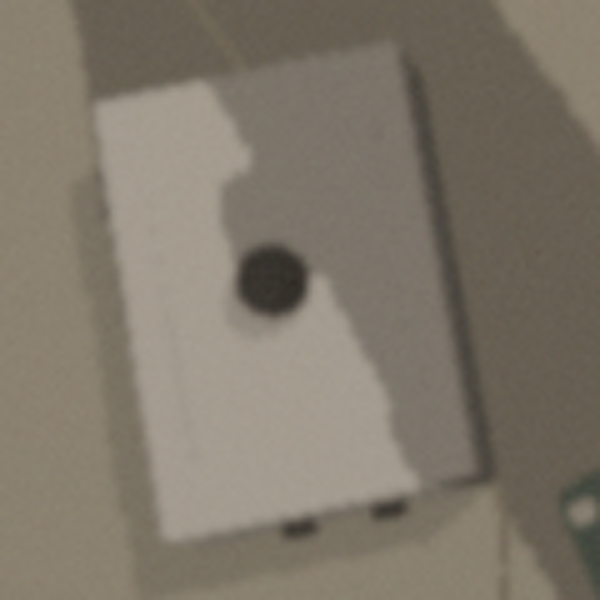

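The crop gives the top-face corners, so I can compute the yaw. Next I'll lift over the monitor by joint moves and look from above with the wrist camera.

Run:
```python
from h import *
np.set_printoptions(precision=3,suppress=True)
C=np.array([at("top",150+u/5,240+v/5,.07)[:2] for u,v in[(95,102),(397,42),(478,472),(165,543)]])
print(C,C.mean(0)); e=C[0]+C[1]-C[2]-C[3]; w=C[0]+C[3]-C[1]-C[2]
print("len",np.linalg.norm(e)/2,np.linalg.norm(w)/2); psi=np.degrees(np.arctan2(e[1],e[0])); psi2=np.degrees(np.arctan2(-w[0],w[1])); print("yaw",psi,psi2)
q=np.array(robot.current_joint_positions())
robot.move_j([q[0],4,0,65.5,0,110.5,-60+0*q[6]])
print(robot.current_tool_pos(),robot.current_eef_rot(),robot.current_time_s())
robot.move_j([-25,4,0,65.5,0,110.5,-10])
print(robot.current_tool_pos(),robot.current_eef_rot(),robot.current_time_s())
y=90+(psi+psi2)/2
p=C.mean(0)
for z in(.3,.2,.09):
  k=robot.inverse_kinematics([p[0],p[1],z],[180,0,y]); print(k)
k=robot.inverse_kinematics([.555,.03,.06],[180,0,y]); print(k)
```

```text
[[0.591 0.282]
 [0.593 0.163]
 [0.425 0.159]
 [0.421 0.278]] [0.508 0.221]
len 0.16903648608267205 0.11886562721446386
yaw 1.2543656261877976 1.5123188274729222
[0.117 0.409 0.519] [-179.949    0.089  106.394] 1.95
[0.391 0.165 0.52 ] [-179.955   -0.037  105.167] 3.325
[-25.521  17.045   0.359  80.411  -0.106  82.544 -23.781]
[-25.383  19.983   0.171  90.542  -0.062  69.475 -23.817]
[-25.198  26.154  -0.074  98.321   0.04   55.526 -23.904]
[-12.092  28.685   9.774  99.775  -5.932  52.041   1.542]
```

```bash
cat >> h.py <<'E'
from scipy.spatial.transform import Rotation as Ro
def wpose():
    T=np.eye(4); T[:3,:3]=Ro.from_euler("xyz",robot.current_eef_rot(),degrees=True).as_matrix(); T[:3,3]=robot.current_tool_pos(); return T
def wat(T,u,v,z):
    c=vision.calibration("wrist"); K=np.array(c["mtx"]); d=np.array([(u-K[0,2])/K[0,0],(v-K[1,2])/K[1,1]]); s=d.copy()
    for _ in range(30): s=d/(1+c["k1"]*(s@s))
    W=T@np.array(c["T_tool_cam"]); r=W[:3,:3]@np.array([s[0],-s[1],-1]); o=W[:3,3]
    return o+r*(z-o[2])/r[2]
E
python3 - <<'E'
from h import *
np.set_printoptions(precision=4,suppress=True)
robot.move_to([.506,.221,.22],[180,0,91.4])
fingers.gripper_to(.65)
T=wpose(); save("wrist","w1")
for n in("cover_knob","cover"):
    for r in recognise(n,"wrist")[:2]: print(n,r["p"],r["rect"],wat(T,*r["rect"][:2],.087))
print(T[:3,3],robot.current_contact_force(),robot.current_time_s())
E
```

```text
cover_knob 0.88 [327.2, 220.7, 240.4, 163.9] [0.5101 0.2281 0.087 ]
cover 0.59 [325.8, 219.6, 241.4, 157.8] [0.5091 0.2289 0.087 ]
[0.5062 0.221  0.2205] [-0.3116  0.2308  0.9101] 5.1167
```

View pics/w1.png

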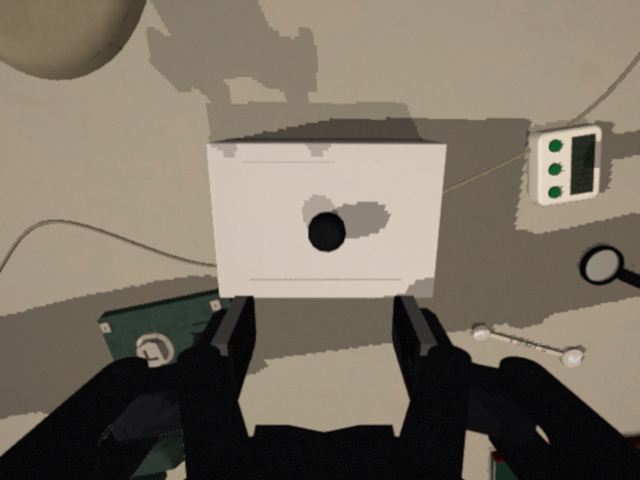

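The wrist view shows the knob at (327,232) and the top-face corners at (207,144), (446,143), (435,297) and (217,296). I'll refine from these, then grasp and lift.

Run:
```python
from h import *
np.set_printoptions(precision=4,suppress=True)
T=wpose(); k=wat(T,327,232,.09); C=np.array([wat(T,*c,.07)[:2] for c in[(446,143),(435,297),(217,296),(207,144)]])
e=C[0]+C[1]-C[2]-C[3]; print(k,C.mean(0),np.linalg.norm(e)/2,np.degrees(np.arctan2(e[1],e[0])))
x,y=(k[:2]+[.508,.222])/2; print(x,y)
assert abs(k[0]-.508)<.006 and abs(k[1]-.222)<.006
robot.line_to([x,y,.12]); print(robot.line_to([x,y,.092],velocity=.05,f_stop=8))
fingers.gripper_to(0,force=50); print(robot.current_finger_gap()*85,robot.current_gripper_force(),robot.current_contact_force())
f0=np.array(robot.current_contact_force())
robot.line_to([x,y,.112],velocity=.06); f1=np.array(robot.current_contact_force()); print(f1-f0,robot.current_finger_gap()*85)
robot.line_to([x,y,.145],velocity=.08); print(robot.current_tool_pos(),robot.current_contact_force(),robot.current_time_s())
save("side","s2")
```

```text
[0.5099 0.2208 0.09  ] [0.5095 0.2206] 0.170433849088773 1.3395407726865516
0.5089352676141752 0.22140482815456236
False
24.364132931834526 49.22130999737419 [-0.4546 -0.1983  3.1606]
[ 1.5531 -0.1454 -4.8199] 24.432820543776497
[0.5089 0.2213 0.145 ] [-0.4733  0.5854 -1.9866] 8.075
```

View pics/s2.png

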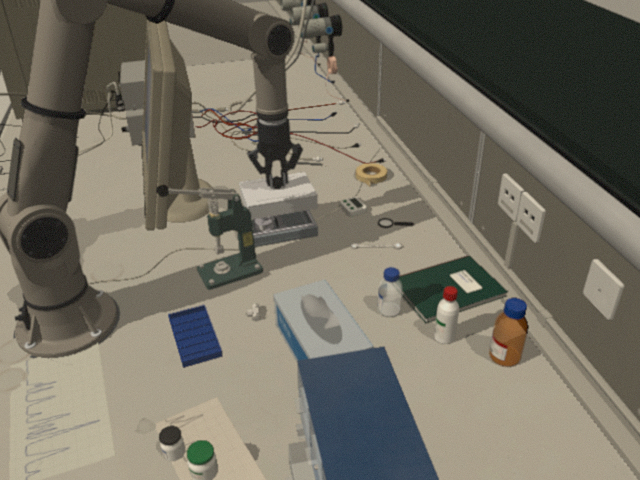

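The cover is held level at about (278,190), above the pump. I'll carry it to the free area and set it down.

Run:
```python
from h import *
np.set_printoptions(precision=4,suppress=True)
X,Y=.55,.022
robot.line_to([X,Y,.145],velocity=.13)
robot.line_to([X,Y,.072],velocity=.08)
print(robot.line_to([X,Y,.058],velocity=.02,f_stop=3)); print(robot.current_tool_pos(),robot.current_contact_force(),robot.current_finger_gap()*85)
fingers.gripper_to(.55); robot.pause(.2)
print(robot.current_tool_pos(),robot.current_contact_force())
robot.line_to([X,Y,.15],velocity=.15)
print(robot.current_joint_positions())
robot.move_to([.46,.215,.22],[180,0,91.4]); robot.pause(.2)
print(robot.current_tool_pos())
T=wpose(); save("wrist","w3"); save("top","t3")
for n in("pin","tube_pump"):
    for r in recognise(n,"wrist")[:2]: print(n,r["p"],r["rect"],wat(T,*r["rect"][:2],.06))
for r in recognise("cover","top")[:2]: print(r["p"],r["rect"],at("top",*r["rect"][:2],.04))
print(robot.current_time_s())
a=cv2.imread("pics/w3.png"); b=cv2.imread("pics/t3.png")[110:360,120:450]
cv2.imwrite("pics/b3.png",b)
```

```text
True
[0.5501 0.022  0.0626] [-0.9238  0.208   4.2344] 24.64460962074441
[0.5487 0.022  0.0613] [-0.4658  0.244  -0.7486]
[-7.4648 22.178   4.4957 95.0735 -1.9006 63.0705 -1.0293]
[0.4608 0.2128 0.2192]
pin 0.84 [381.9, 210.8, 35.3, 106.3] [0.5065 0.2215 0.06  ]
tube_pump 0.81 [380.1, 199.7, 216.7, 142.8] [0.5045 0.2301 0.06  ]
0.62 [305.7, 260.3, 77.6, 93.6] [0.5481 0.0222 0.04  ]
14.0583
```

View pics/w3.png

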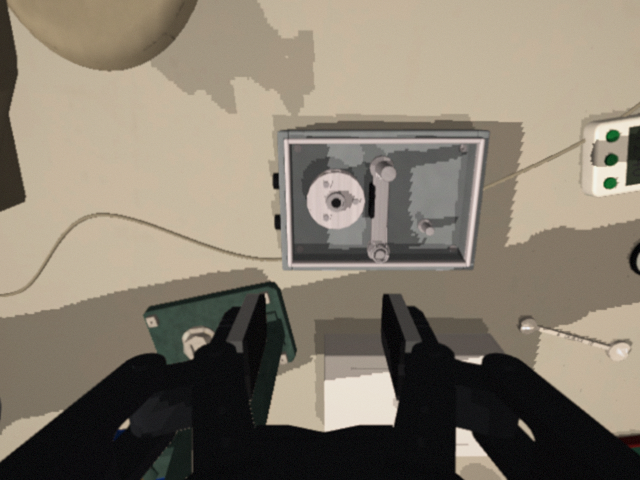

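View pics/b3.png

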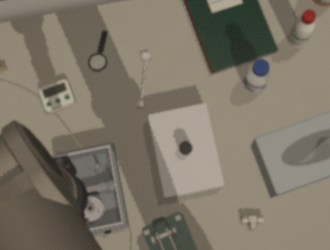

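The cover stands flat at about (0.55, 0.022), clear of everything. In the wrist view the pin top is at about (387,173), the pivot at (378,253) and the rotor at (336,200). The arm is home.

Run:
```python
from h import *
np.set_printoptions(precision=4,suppress=True)
T=wpose(); P=wat(T,387,173,.063)[:2]; V=wat(T,378.5,252.5,.042)[:2]
psi=np.radians(1.35); R=np.array([[np.cos(psi),-np.sin(psi)],[np.sin(psi),np.cos(psi)]]); c=np.array([.5092,.2212])
Pe=c+R@[0,.030]; Ve=c+R@[0,-.042]
print("pin",P,Pe,"pivot",V,Ve,np.linalg.norm(P-V))
a=cv2.imread("pics/w3.png")[120:280,260:500]; cv2.imwrite("pics/c3.png",cv2.resize(a,None,fx=3.2,fy=3.2,interpolation=2))
```

```text
pin [0.5074 0.2526] [0.5085 0.2512] pivot [0.5086 0.1832] [0.5102 0.1792] 0.06940690521562116
```

View pics/c3.png

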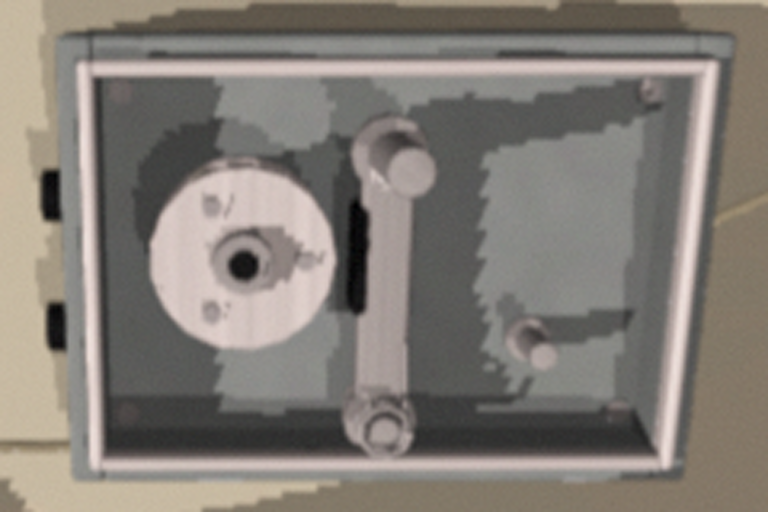

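Run:
```python
from h import *
np.set_printoptions(precision=4,suppress=True)
P=np.array([.5083,.2517])
fingers.gripper_to(.38)
robot.move_to([*P,.13],[180,0,91.4])
print(robot.line_to([*P,.080],velocity=.1,f_stop=6))
print(robot.line_to([*P,.063],velocity=.04,f_stop=6), robot.current_tool_pos(),robot.current_contact_force())
fingers.gripper_to(0,force=50)
print(robot.current_finger_gap()*85,robot.current_gripper_force(),robot.current_contact_force(),robot.current_tool_pos(),robot.current_time_s())
save("side","s4"); save("wrist","w4")
```

```text
False
False [0.5082 0.2516 0.0627] [-1.0041 -0.2167  0.1919]
9.667255903063692 48.77271115779877 [-3.0249 -0.0806  3.5215] [0.5077 0.2519 0.0633] 16.4167
```

View pics/w4.png

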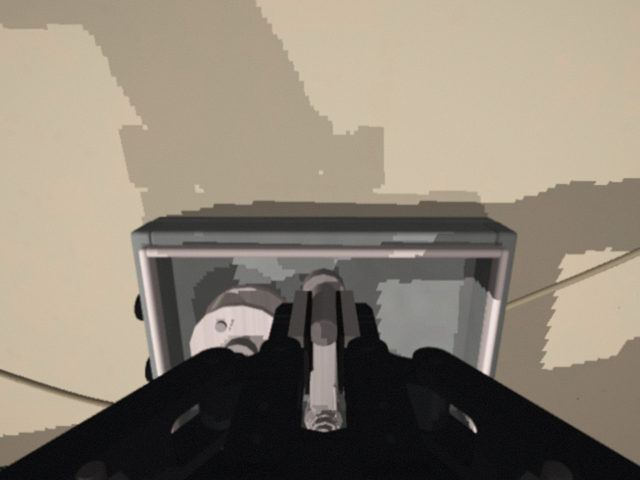

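The pin is centred between the pads (about (322,310)). Now I'll swing it along its arc.

```bash
cat > sw.py <<'E'
from h import *
np.set_printoptions(precision=4,suppress=True)
V=np.array([.5100,.1797]); a0=np.radians(91.35)
def go(th,v=.06):
    a=a0-th; d=np.array([np.cos(a),np.sin(a)])
    robot.line_to([*(V+.072*d),.063],[180,0,91.4-np.degrees(th)],velocity=v)
    p=np.array(robot.current_tool_pos()); f=np.array(robot.current_contact_force()); t=np.array([d[1],-d[0]])
    w=p[:2]-V; print(round(th,2),"meas th",round(a0-np.arctan2(w[1],w[0]),3),"r",round(np.linalg.norm(w),4),"Ft",round(f[:2]@t,2),"Fr",round(f[:2]@d,2),"Fz",round(f[2],2),"gap",round(robot.current_finger_gap()*85,2))
    return f[:2]@t,f[:2]@d
E
python3 - <<'E'
from sw import *
for th in(.15,.3,.45,.6,.75,.82):
    t,r=go(th)
    if abs(t)>25 or abs(r)>25: break
print(robot.current_time_s())
E
```

```text
0.15 meas th 0.142 r 0.0721 Ft -3.38 Fr -1.48 Fz 5.93 gap 9.67
0.3 meas th 0.285 r 0.072 Ft -3.81 Fr -1.34 Fz 6.0 gap 9.29
0.45 meas th 0.428 r 0.072 Ft -5.37 Fr -2.49 Fz 6.73 gap 9.39
0.6 meas th 0.57 r 0.0719 Ft -4.49 Fr -2.19 Fz 7.39 gap 9.46
0.75 meas th 0.711 r 0.0719 Ft -5.83 Fr -3.45 Fz 6.69 gap 9.79
0.82 meas th 0.776 r 0.0719 Ft -5.77 Fr -4.03 Fz 6.73 gap 9.45
18.4333
```

Run:
```python
from sw import *
for th in(.86,.9,.93,.96,.99,1.02,1.05,1.08):
    t,r=go(th,.03)
    if t<-20 or abs(r)>25: break
robot.pause(.3); go(th,.03)
print(robot.current_time_s()); save("wrist","w5")
```

```text
0.86 meas th 0.812 r 0.0719 Ft -5.11 Fr -4.0 Fz 5.63 gap 9.46
0.9 meas th 0.85 r 0.0719 Ft -5.44 Fr -4.46 Fz 6.67 gap 9.39
0.93 meas th 0.876 r 0.0719 Ft -4.28 Fr -3.24 Fz 6.35 gap 9.55
0.96 meas th 0.9 r 0.0718 Ft -5.68 Fr -4.42 Fz 7.22 gap 9.47
0.99 meas th 0.905 r 0.0719 Ft -9.41 Fr -4.46 Fz 7.01 gap 9.34
1.02 meas th 0.902 r 0.0711 Ft -11.06 Fr -6.46 Fz 9.74 gap 9.62
1.05 meas th 0.906 r 0.0711 Ft -13.03 Fr -6.98 Fz 9.62 gap 9.97
1.08 meas th 0.908 r 0.071 Ft -14.6 Fr -8.43 Fz 9.75 gap 9.75
1.08 meas th 0.908 r 0.0711 Ft -15.02 Fr -7.68 Fz 10.95 gap 9.6
20.9833
```

View pics/w5.png

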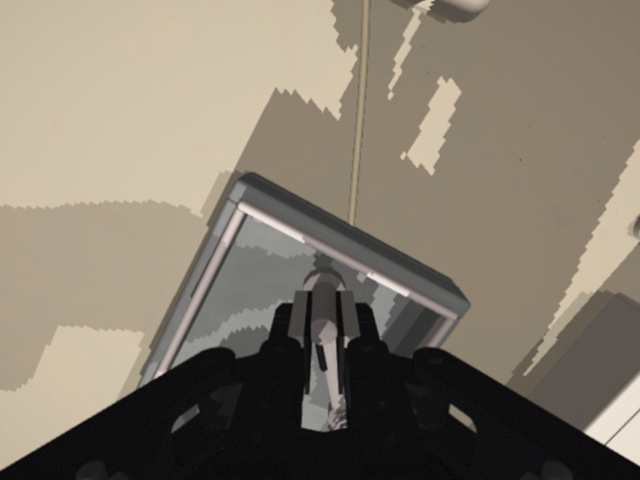

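The arm is hard against its stop: the angle stays at 0.90–0.91 rad while the force climbs. The pin is still between the pads at about (322,310). I'll recheck the cover and bystanders, then hand in.

Run:
```python
from h import *
save("top","t6")
for n,z in dict(cover=.04,bottle=.05,small_bottle=.06,fitting=.008,timer=.01).items():
    for r in recognise(n,"top")[:1]: print(n,round(r["p"],2),np.round(at("top",*r["rect"][:2],z)[:2],3))
print(robot.current_finger_gap()*85,robot.current_tool_pos(),robot.current_contact_force())
print(workorder.close_job(),robot.current_time_s())
```

```text
cover 0.93 [0.549 0.02 ]
small_bottle 0.87 [ 0.746 -0.252]
fitting 0.62 [ 0.39  -0.081]
timer 0.84 [0.719 0.243]
9.626802844033785 [0.56497368 0.22474446 0.06312674] [-13.78829509   9.18605545  11.09557267]
the job is handed in; nothing more can be done
the job is handed in; nothing more can be done
```

I handed the job in with the cover flat on the free worktop at about (0.55, 0.02) and the pressure arm gripped by its pin, held against its stop (about 0.90 rad). In the last top picture the small bottle and fitting read unmoved. The bottle was not detected, and the timer read about 2 cm off in y, which I put down to the arm partly hiding it but did not confirm.

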